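Seat a sample vial on the hidden rest of the photometer's well and cap it

TASK

Get the sample ready to measure: take the vial that stands by itself at one end of the white block and push it down into the photometer's well, past the springs that grip it, until you feel it come up firmly against the hidden rest at the bottom; do not force the glass. Then stand the grey light-shield cap over the vial, flat on the instrument round the well's collar, and leave the other things undisturbed.

Things in the scene. Friction and masses are not known exactly. Their poses are not given: they have to be found in the camera images.
- vial_center (a point): Centre of the sample vial: upright 16 mm glass tube with an 18 mm white screw cap (top 16 mm), 100 mm tall, 20 to 40 g; this point is on its axis, 50 mm below its top and 50 mm above its flat foot. Grip it by the cap and the glass just below (top 30 mm): the lower 62 mm may go into the well.
- vial_foot (a point): Centre of the sample vial's flat foot (underside); its z axis points up the vial.
- vial_block: White plastic vial block, fixed, 134 x 46 mm, 46 mm high, origin at the centre of its underside. Five 18 mm holes, 38 mm deep, 24 mm apart along its x axis; the sample vial stands alone in the hole at x = -48 mm, spare vials stand at x = +24 and +48 mm. Vial feet are 8 mm above the bench.
- well_mouth (a point): Centre of the top of the collar round the photometer's well, 92 mm above the bench. Well: upright, 18 mm bore, 24 mm lead-in at the collar. Leaf springs about 38 mm below this point grip the vial: 3 to 7 N from there on. The foot then stops on a hidden rubber pad (cell_rest, 12 N/mm, 2 mm of give) set unseen 44 to 62 mm below this point. Firmly home: 5 to 15 N on the pad; never over 22 N.
- photometer: Bench photometer, fixed, white. Origin on the bench under the well's axis. Reaches 66 mm to +x, 173 mm to -x (sloping display and keys, robot's side), 78 mm to each side in y. Flat deck round the well 86 mm above the bench; the well's collar (33 mm outside diameter) stands 6 mm above that deck.
- shield_center (a point): Centre of the light-shield cap: grey plastic cup standing open end down, outside diameter 42 mm, inside 36 mm, 70 mm tall (inside depth 66 mm), 60 g; this point is on its axis, 35 mm above its rim. It fits loosely over the well's collar and rests on the deck.
- shield_rim (a point): Centre of the open lower rim of the light-shield cap; its z axis points up to the closed top.
- spare_vial_a: Bystander: vial like the sample, in the block; origin at its foot.
- spare_vial_b: Bystander: vial like the sample, in the far end hole of the block; origin at its foot.
- beaker: Bystander: white plastic beaker, 76 mm wide, 92 mm tall; origin at the centre of its underside.
- reagent_bottle: Bystander: small amber bottle, 34 mm wide, 59 mm tall; origin at the centre of its underside.
Things that resemble listed ones, but are neither listed nor needed, are in the scene too. What is shaped like the part that bears shield_center but green is not meant.

How it is judged:
By the outcome, as a careful person would: the job done as asked, in the order asked, and still so for the second after the job is handed in, with the robot touching nothing.
It also fails if it takes over 64 s, if anything falls off the work surface, if the arm or the gripper's body presses on something with over 40 N, if the wrist force passes 120 N, or if a joint passes its speed limit or range.

ROBOT

A 6-joint arm with a two-finger parallel gripper is mounted at the origin on a cart in front of the work surface, level with it; the furniture and walls round the work are solid. World frame = base frame: x ahead of the robot, y to its left, z up, the work surface at z = 0. Lengths are in m, angles in rad, forces in N, time in s.
With the tool pointing down it reaches from about 0.2 to 0.875 m from the base axis. Payload 3.4 kg.
Tool frame: the origin (TCP) lies between the finger pads; the fingertips stand 25 mm ahead of it and the grasp point (between the pads) lies 6 mm ahead of it (r.nose_length is the z of the fingertips in the tool frame, in m); z points along the fingers, x is the direction in which the jaws open and shut, and the axes are right-handed (so a half turn about z gives the same grasp; the last joint's range is limited). The gripper opens to 94 mm and grips with 3 to 60 N. Pads are 16 mm wide; open, the fingers measure 119 mm over their backs; the gripper's body (75 mm by 177 mm) begins 78 mm behind the grasp point.
Start: joints at [-1.381, 0.276, 1.505, -0, 1.361, -0.121], TCP at [0.176, -0.547, 0.23] pointing down, gripper open.
Joint ranges: [-2.89, 2.89], [-0.75, 2.08], [0.22, 2.7], [-1.18, 4.32], [0.11, 2.71], [-2.7, 2.7]. Speed limits (rad/s): [2.57, 2.57, 3.14, 3.14, 3.14, 3.14].

INTERFACE

Orientations are given as a unit quaternion [w, x, y, z].
In Python, from plant import r, gripper_to, inverse_kinematics, vision, models, telemetry gives the robot as it stands. Calls block until the motion is done:
- r.move_to(position, orientation): joint-space move of the TCP to a pose.
- r.move_l(position, rot=None, vel=0.15, guard=None): straight line of the TCP; rot=None keeps the orientation; vel is the mean speed in m/s. With guard (N) it stops when the force on the tool has changed by that much, and returns True; else False.
- r.movej(angles): joint-space move.
- gripper_to(opening, f_grip=None): finger opening in m; f_grip is the grip in N (None keeps the last); returns when the fingers have stopped.
- r.hold(seconds).
- inverse_kinematics(position, orientation): joint angles nearest the present ones, or None.
- vision.snapshot(name): name is "scene" or "top" or "wrist"; returns the picture (420x560x3 uint8, red, green, blue); there is no depth.
- vision.get_calibration(name): a dict with "fx", "fy", "cx", "cy" (pixels), "position" and "orientation" of the camera in the world. Camera axes: x right, y down, z forward; pixel columns grow to the right and rows downward; lengths in m; the calibration is good to about 2 mm. A picture is of the moment at which its call begins: read the wrist's pose just before it. get_calibration takes no time and is no camera call; for the wrist camera it gives the pose at the moment of the call.
A pose or a line that the arm cannot do raises r.PlanningError and nothing moves.
- r.sign_off(): hands the job in, once; it reports no verdict.
Trained networks look in the newest picture that a camera, given by its name, has taken for a name from the list of things; names that differ only in an ending like _2 or _b are one class to them, and where a whole thing is asked for, a point or a joint stands for the part that bears it (a point fixed in the world has none). Each returns a list of dicts, best first, with "score" (0 to 1); they miss things now and then, are a little off and sometimes report something else, mostly with a low value. They report only what shows in the picture. A call takes as long as a camera call. They do not tell look-alikes from the thing itself.
- models.boxes_of(thing, camera): "at" ([x, y, z] in m, in world coordinates, good to about 4 mm: the middle of the surface that is visible of it).
- models.regions_of(thing, camera): "pixels" (420x560 bool, what is visible of it).
- models.mark_of(thing, camera): "at" ([x, y, z] in m, in world coordinates, good to about 4 mm: a listed point, or the origin of a listed thing).
Readings, each from a call of its own:
- telemetry.current_t(): time.
- telemetry.current_joints(): joint angles.
- telemetry.current_dq(): joint speeds.
- telemetry.current_joint_efforts(): joint torques, N m.
- telemetry.current_ee_pos(): TCP position.
- telemetry.current_tool_rot(): TCP orientation.
- telemetry.current_wrist_force(): force on the tool from outside, world axes, zero at the start.
- telemetry.current_torque(): the same for the moment, N m.
- telemetry.current_opening(): finger opening in m.
Only numpy, scipy, OpenCV 4.12 (cv2) and the standard library are available. Lean on these libraries where they do the work, as an engineer would, in place of code of your own. Each camera call takes 0.05 s, during which the arm holds its last target. There are 200 camera calls.

## Working session

There is one attempt and no reset: what is moved stays moved. The work goes in short steps, each a Python script; the robot and the scene stay as the last script left them, time stands still between calls to the robot, and variables do not carry over. Pictures are saved under pics/ and viewed, about 8 in all and at most 12, crops included, and the job is handed in when it is done.

```bash
mkdir -p pics; ls; python3 - <<'E'
from plant import r, gripper_to, inverse_kinematics, vision, models, telemetry
import cv2, numpy as np
for c in ("scene","top"):
    im=vision.snapshot(c); cv2.imwrite(f"pics/{c}0.png",im[:,:,::-1])
    k=vision.get_calibration(c); print(c,k)
    R=k
    for t in ("vial_center","vial_block","well_mouth","photometer","shield_center","spare_vial_a","beaker","reagent_bottle"):
        print(t,[(np.round(d["at"],3).tolist(),round(d["score"],2)) for d in models.mark_of(t,c)][:5])
print(telemetry.current_t(), telemetry.current_tool_rot())
a=cv2.imread("pics/scene0.png");b=cv2.imread("pics/top0.png")
E
```

```text
pics
scene {'fx': 478.42482756144875, 'fy': 478.42482756144875, 'cx': 276.8052610898761, 'cy': 211.90269625106876, 'position': array([-0.01144021,  0.70478101,  0.72050646]), 'orientation': array([ 0.16419007, -0.30970595,  0.83404774, -0.42601434])}
vial_center [([0.546, 0.31, 0.058], 0.54)]
vial_block [([0.596, 0.296, 0.002], 0.78), ([0.52, -0.218, 0.037], 0.25)]
well_mouth [([0.548, 0.023, 0.093], 0.81)]
photometer [([0.546, 0.026, -0.001], 0.56)]
shield_center [([0.437, -0.203, 0.031], 0.97), ([0.521, -0.219, 0.037], 0.89), ([0.603, -0.257, 0.031], 0.75)]
spare_vial_a [([0.612, 0.28, 0.005], 0.52), ([0.546, 0.028, -0.001], 0.2)]
beaker [([0.705, -0.23, -0.001], 0.89)]
reagent_bottle [([0.751, 0.188, 0.001], 0.72), ([0.548, 0.308, 0.06], 0.21)]
top {'fx': 500.87145362418937, 'fy': 500.87145362418937, 'cx': 287.13892894264137, 'cy': 216.2360138343376, 'position': array([0.39220168, 0.01416117, 1.15412251]), 'orientation': array([ 0.0730734 , -0.69777973,  0.71052731, -0.05398771])}
vial_center [([0.541, 0.305, 0.058], 0.49), ([0.553, 0.029, 0.092], 0.49)]
vial_block [([0.588, 0.293, 0.002], 0.85)]
well_mouth [([0.55, 0.03, 0.09], 0.97), ([0.615, 0.286, 0.003], 0.65)]
photometer [([0.551, 0.021, 0.003], 0.73), ([0.518, -0.22, 0.0], 0.65)]
shield_center [([0.432, -0.202, 0.034], 0.69), ([0.603, -0.257, 0.037], 0.62), ([0.52, -0.215, 0.03], 0.57)]
spare_vial_a [([0.634, 0.28, 0.005], 0.63), ([0.616, 0.284, 0.003], 0.4)]
beaker [([0.705, -0.227, -0.004], 0.89), ([0.55, 0.023, 0.003], 0.49)]
reagent_bottle [([0.75, 0.185, 0.002], 0.69)]
0.9 [ 2.73372291e-05  8.08024145e-01 -5.89149369e-01  3.44833638e-05]
```

View pics/scene0.png

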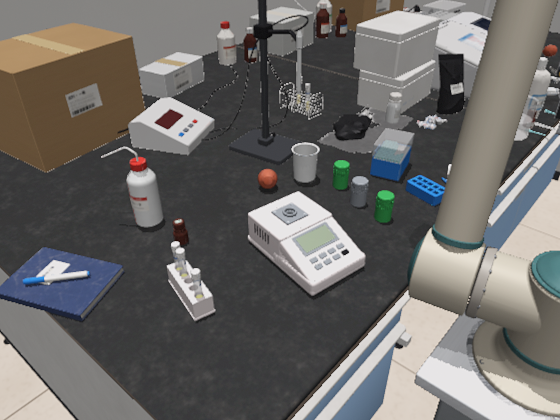

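View pics/top0.png

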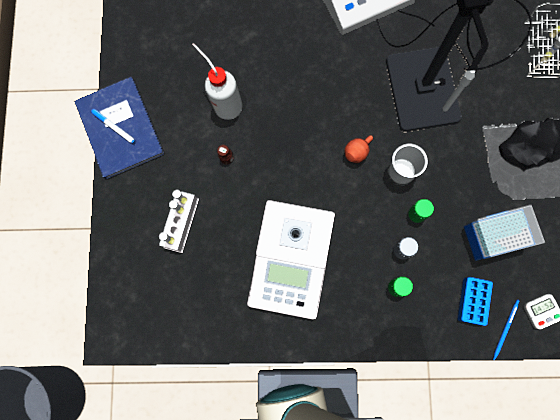

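The sample is the lone vial at the near end of the block (top ≈(165,238), scene ≈(196,278)). The spares stand at the far end, top ≈(175,200). For the cap, the three candidates are green at top (424,208), grey at (408,247) and green at (402,287); the grey one fits, near (0.52,-0.218). I'll hover over the vial, then look closely with the wrist camera.

```bash
cat > h.py <<'E'
from plant import r, gripper_to, inverse_kinematics, vision, models, telemetry as T
import cv2, numpy as np
from scipy.spatial.transform import Rotation as Ro
def q(a): return np.array([0,np.cos(a/2),np.sin(a/2),0])
def rot(k): w,x,y,z=k["orientation"]; return Ro.from_quat([x,y,z,w]).as_matrix()
def ray(k,u,v,z):
    d=rot(k)@[(u-k["cx"])/k["fx"],(v-k["cy"])/k["fy"],1]; p=np.array(k["position"]); return p+d*(z-p[2])/d[2]
def proj(k,P):
    c=rot(k).T@(np.array(P)-k["position"]); return k["fx"]*c[0]/c[2]+k["cx"],k["fy"]*c[1]/c[2]+k["cy"]
def look(name,things,cam="wrist"):
    k=vision.get_calibration(cam); im=vision.snapshot(cam); cv2.imwrite(f"pics/{name}.png",im[:,:,::-1]); np.save(f"pics/{name}.npy",k,allow_pickle=True)
    print(name,"cam",np.round(k["position"],3),"axis",np.round(rot(k)[:,2],2))
    for t in things: print(t,[(np.round(d["at"],4).tolist(),round(d["score"],2),np.round(proj(k,d["at"])).tolist()) for d in models.mark_of(t,cam)][:4])
    return k,im
def fz(n=1): return float(np.array(T.current_wrist_force())[2])
E
python3 - <<'E'
from h import *
for a in (75,-105): print(a, inverse_kinematics([.545,.307,.25],q(np.radians(a))), inverse_kinematics([.55,.025,.2],q(np.radians(a))))
a=np.radians(75); 
j=inverse_kinematics([.545,.307,.25],q(a)); a=a if j is not None and abs(j[5])<2.2 else np.radians(-105)
r.move_to([.545,.307,.25],q(a))
gripper_to(.045)
look("w1",["vial_center","vial_block","spare_vial_a"])
print(T.current_t(),T.current_joints(),T.current_wrist_force())
E
```

```text
75 [ 4.01822298e-01  3.43253176e-01  1.35742610e+00 -4.44089210e-16
  1.44091338e+00 -9.07174641e-01] [-8.09646031e-02  2.58305734e-01  1.60762754e+00 -4.44089210e-16
  1.27565938e+00 -1.38996154e+00]
-105 [ 4.01822298e-01  3.43253176e-01  1.35742610e+00 -4.44089210e-16
  1.44091338e+00  2.23441801e+00] [-8.09646031e-02  2.58305734e-01  1.60762754e+00 -4.44089210e-16
  1.27565938e+00  1.75163111e+00]
w1 cam [0.472 0.327 0.404] axis [ 0.25 -0.07 -0.97]
vial_center [([0.5485, 0.3085, 0.0571], 0.89, [283.0, 192.0])]
vial_block [([0.5917, 0.293, 0.0002], 0.69, [280.0, 215.0])]
spare_vial_a [([0.6155, 0.2895, 0.0059], 0.78, [282.0, 232.0])]
5.2417 [ 4.01792617e-01  3.43238408e-01  1.35739687e+00 -8.79866294e-06
  1.44094168e+00 -9.07154340e-01] [ 0.05199166 -0.83872982 -0.30885576]
```

View pics/w1.png

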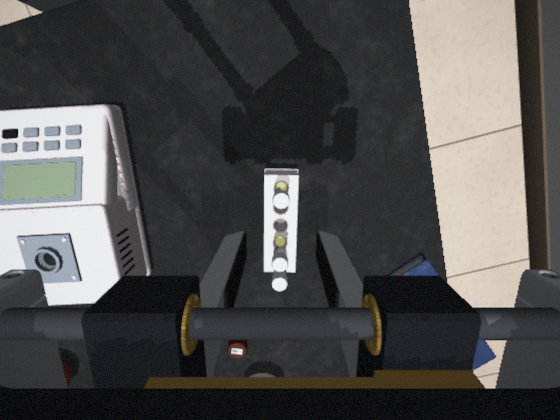

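The lone sample cap shows at (281,201), the spare caps at (280,265) and (279,284), and the well collar at (47,260). Next is an enlarged crop to confirm and measure.

```bash
python3 - <<'E'
from h import *
k=np.load("pics/w1.npy",allow_pickle=True).item()
im=cv2.imread("pics/w1.png")
a=cv2.resize(im[160:300,240:330],None,fx=4,fy=4,interpolation=cv2.INTER_CUBIC)
b=cv2.resize(im[220:300,10:90],None,fx=4,fy=4,interpolation=cv2.INTER_CUBIC)
t=cv2.imread("pics/top0.png")[190:310,380:450]; t=cv2.resize(t,(140,240))
c=np.zeros((560,360+320+0,3),np.uint8); c[:,:360]=a; c[:320,360:]=b; c[320:560,360:500]=t
cv2.imwrite("pics/c1.png",c)
for n,p,z in (("vial",(281,201),.108),("spA",(280,265),.108),("spB",(279,284),.108),("well",(47,260),.092)): print(n,ray(k,*p,z))
kt=vision.get_calibration("top"); print("welltop",ray(kt,295,233,.092),"vialtop",ray(kt,163,238,.108))
E
```

```text
vial [0.54539597 0.30690742 0.108     ]
spA [0.61477832 0.28719946 0.108     ]
spB [0.63683953 0.28012077 0.108     ]
well [0.54747266 0.02895979 0.092     ]
welltop [0.5488687  0.02516341 0.092     ] vialtop [0.54131838 0.30525317 0.108     ]
```

View pics/c1.png

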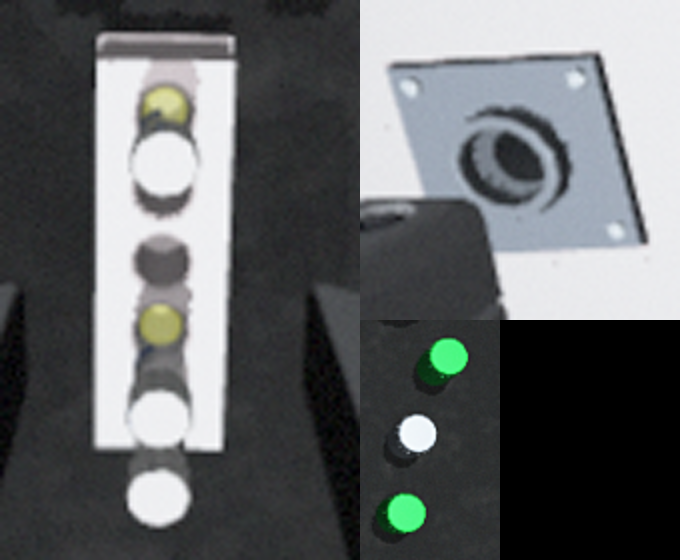

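The crop confirms it: one vial alone by an empty hole, two spares at the other end, and the cap candidate between the greens is not green. Grasping now, then looking at the well from close by.

```bash
python3 - <<'E'
from h import *
a=np.radians(73.7); V=[.5454,.3069]
r.move_l([*V,.25],rot=q(a))
print("guard",r.move_l([*V,.105],vel=.1,guard=6))
print(T.current_ee_pos(),T.current_wrist_force())
gripper_to(.005,f_grip=35)
print("open",T.current_opening(),T.current_wrist_force())
r.move_l([*V,.235],vel=.1)
print("open",T.current_opening(),T.current_wrist_force())
r.move_to([.548-.03,.027,.235],q(a))
look("w2",["well_mouth","vial_foot"])
print(T.current_t(),T.current_opening(),T.current_wrist_force(),T.current_ee_pos())
E
```

```text
guard False
[0.54584891 0.30710727 0.10573171] [-0.08285124 -0.00934636 -0.5476042 ]
open 0.017000937318600733 [-0.43328302 -0.77845851  0.04562897]
open 0.01707477207329184 [-0.02853671  0.49668896  0.31589561]
w2 cam [0.445 0.049 0.389] axis [ 0.25 -0.07 -0.97]
well_mouth [([0.5493, 0.0271, 0.0923], 0.89, [288.0, 228.0])]
vial_foot [([0.5162, 0.0292, 0.1374], 0.9, [282.0, 210.0])]
10.3333 0.016621147048384893 [-0.39661982  0.15860043 -0.44460059] [0.51842487 0.02820945 0.23491043]
```

View pics/w2.png

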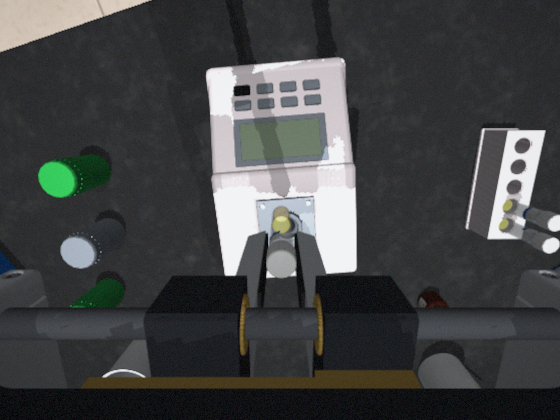

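The vial is held: opening 17 mm, foot end at about (281,222), partly hiding the collar. I'll shift sideways so that foot and collar show together, and measure one relative to the other.

```bash
python3 - <<'E'
from h import *
a=np.radians(73.7); u=np.array([np.cos(a),np.sin(a)])
p=np.array([.549,.027])+.04*u
r.move_l([*p,.21],rot=q(a)); r.hold(.3)
print(T.current_ee_pos())
look("w3",["well_mouth","vial_foot","vial_center"])
im=cv2.imread("pics/w3.png"); cv2.imwrite("pics/c3.png",cv2.resize(im[170:300,200:350],None,fx=4.5,fy=4.5,interpolation=cv2.INTER_CUBIC))
print(T.current_t())
E
```

```text
[0.56002245 0.06496042 0.21055381]
w3 cam [0.487 0.086 0.364] axis [ 0.25 -0.07 -0.97]
well_mouth [([0.5484, 0.0236, 0.0908], 0.71, [236.0, 207.0])]
vial_foot [([0.5567, 0.0662, 0.1137], 0.62, [281.0, 209.0])]
vial_center [([0.5619, 0.0666, 0.1599], 0.72, [284.0, 233.0])]
11.4
```

View pics/c3.png

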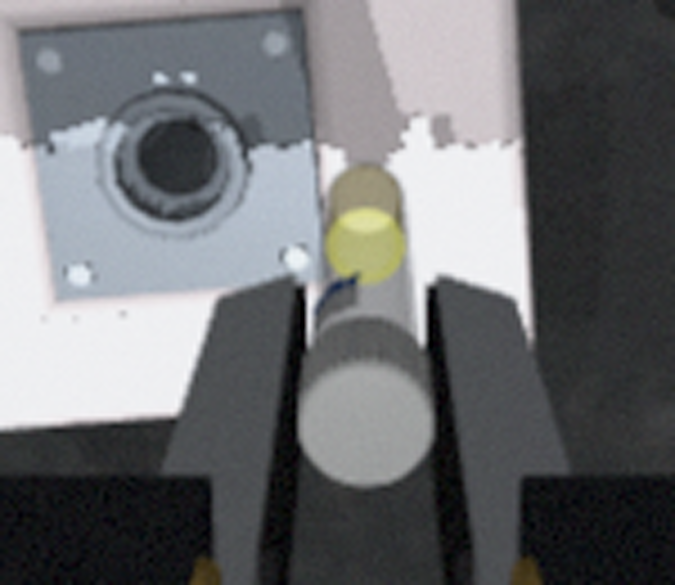

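```bash
python3 - <<'E'
from h import *
k=np.load("pics/w3.npy",allow_pickle=True).item()
print(k["fx"])
w=ray(k,238.4,204.9,.092); f=ray(k,281.1,214.2,.1125); c=ray(k,200+366/4.5,170+425/4.5,.2125)
print("well",w,"foot",f,"captop",c,"tcp->",np.array([.56002245,.06496042])+(w-f)[:2])
for P in ([.549,.027,.092],): print(proj(k,P))
s=[np.array(proj(k,w+.0165*np.array([np.cos(t),np.sin(t),0]))) for t in np.arange(0,6.3,.785)]
print([((x-[200,170])*4.5).round().tolist() for x in s])
E
```

```text
297.23555195126136
well [0.54699947 0.02657509 0.092     ] foot [0.56123257 0.06467242 0.1125    ] captop [0.56004171 0.06511124 0.2125    ] tcp-> [0.54578935 0.02686308]
(np.float64(239.48994044897967), np.float64(206.72490671082025))
[[197.0, 228.0], [242.0, 193.0], [247.0, 136.0], [208.0, 90.0], [148.0, 84.0], [102.0, 120.0], [99.0, 178.0], [138.0, 222.0], [197.0, 228.0]]
```

```bash
python3 - <<'E'
from h import *
P=np.array([.5476,.0267])
r.move_l([*P,.21]); r.hold(.2); f0=np.array(T.current_wrist_force()); print("f0",f0,T.current_ee_pos())
for z in (.195,.18,.17,.16):
    g=r.move_l([*P,z],vel=.04,guard=5); print(z,g,np.round(np.array(T.current_wrist_force())-f0,2),np.round(T.current_ee_pos(),4),np.round(T.current_torque(),3),T.current_opening())
    if g: break
print(T.current_t())
E
```

```text
f0 [ 0.44168855  0.77104431 -1.02311375] [0.54784514 0.02736535 0.20999996]
0.195 False [-0.65 -0.88  1.47] [0.5475 0.0268 0.1947] [ 0.026 -0.137 -0.053] 0.017138459774389568
0.18 False [-0.47 -1.01  0.11] [0.5476 0.0266 0.1797] [-0.089 -0.221 -0.026] 0.017233467954093494
0.17 False [-0.27 -0.87  0.71] [0.5475 0.0266 0.1697] [-0.088 -0.276  0.006] 0.01685634502127415
0.16 False [ 0.91 -0.94  0.83] [0.5476 0.0266 0.1597] [-0.122 -0.318 -0.007] 0.017012632854812346
13.875
```

```bash
cat > push.py <<'E'
from h import *
P=np.array([.5476,.0267])
def F():
    v=[]
    for _ in range(5): r.hold(.02); v.append(T.current_wrist_force())
    return np.mean(v,0)
f0=F(); print("f0",f0)
r.move_l([*P,.154],vel=.03,guard=5)
z=.1535; hist=[]
while z>.1265:
    r.move_l([*P,z],vel=.015); f=F()-f0; hist.append(f[2]); 
    base=np.median(hist[-8:-2]) if len(hist)>4 else 0
    print(round(z,4),np.round(f,2),round(T.current_ee_pos()[2],4),round(T.current_opening(),4),round(base,2))
    if f[2]>9 and len(hist)<5: break
    if f[2]-base>3.5 and len(hist)>8: break
    if f[2]>12: break
    z-=.0005
print(T.current_t())
E
python3 push.py
```

```text
f0 [ 0.71455802 -0.6525107  -0.52709544]
0.1535 [-0.23 -0.46  0.86] 0.1535 0.0166 0
0.153 [-0.04 -0.42  3.66] 0.1533 0.0168 0
0.1525 [-0.05 -0.04  4.35] 0.1527 0.0169 0
0.152 [ 0.16 -0.15  3.57] 0.1519 0.017 0
0.1515 [-0.11 -0.13  3.02] 0.1514 0.0171 3.66
0.151 [0.44 0.06 3.09] 0.1509 0.0169 3.61
0.1505 [-0.17 -0.49  2.68] 0.1504 0.0167 3.57
0.15 [ 0.26 -0.09  2.97] 0.15 0.0168 3.33
0.1495 [-0.03 -0.29  3.31] 0.1495 0.0168 3.33
0.149 [-0.34  0.25  3.54] 0.149 0.0165 3.06
0.1485 [ 0.   -0.27  3.13] 0.1484 0.0168 3.06
0.148 [-0.1  -0.19  2.89] 0.1479 0.017 3.06
0.1475 [-0.26 -0.19  3.33] 0.1474 0.017 3.11
0.147 [ 0.18 -0.14  3.31] 0.147 0.0169 3.05
0.1465 [-0.58 -0.29  3.56] 0.1465 0.0168 3.22
0.146 [ 0.09 -0.27  3.62] 0.1459 0.017 3.31
0.1455 [-0.6   0.07  3.62] 0.1454 0.0167 3.32
0.145 [ 0.21 -0.11  2.86] 0.1449 0.0171 3.32
0.1445 [-0.18 -0.51  2.93] 0.1444 0.0169 3.44
0.144 [-0.14 -0.45  3.16] 0.1439 0.0168 3.44
0.1435 [-0.13 -0.35  3.37] 0.1435 0.0167 3.43
0.143 [0.03 0.08 3.3 ] 0.143 0.0169 3.36
0.1425 [-0.31 -0.35  3.18] 0.1424 0.0166 3.26
0.142 [-0.12 -0.01  2.99] 0.1419 0.0168 
[... 571 characters left out ...]
0.1355 0.0167 3.38
0.135 [-0.19 -0.5   3.39] 0.1349 0.0166 3.38
0.1345 [ 0.04 -0.65  3.86] 0.1345 0.0171 3.44
0.134 [ 0.52 -0.58  3.46] 0.1339 0.0168 3.43
0.1335 [ 0.49 -1.22  3.47] 0.1335 0.017 3.5
0.133 [ 0.39 -0.44  3.86] 0.1329 0.0169 3.53
0.1325 [ 0.49 -0.92  3.38] 0.1325 0.017 3.53
0.132 [ 0.32 -0.79  3.34] 0.132 0.0171 3.6
0.1315 [ 0.18 -0.72  4.13] 0.1315 0.017 3.46
0.131 [ 0.75 -0.82  4.27] 0.131 0.0168 3.46
0.1305 [ 0.66 -0.64  3.47] 0.1304 0.0167 3.46
0.13 [ 0.89 -1.    3.28] 0.1299 0.0167 3.66
0.1295 [ 0.69 -0.7   3.61] 0.1294 0.0171 3.67
0.129 [ 0.59 -0.91  4.89] 0.1291 0.0171 3.43
0.1285 [-0.04 -0.82  6.24] 0.1289 0.0167 3.54
0.128 [-0.21 -0.82  8.24] 0.1287 0.0165 3.87
31.6417
```

Springs gave a steady 3.4 N. The pad contact begins at TCP z≈0.129 and the slope matches about 12 N/mm. I'll press on to about 10 N on the pad, then release.

```bash
python3 - <<'E'
from h import *
P=np.array([.5476,.0267])
def F():
    v=[]
    for _ in range(4): r.hold(.015); v.append(T.current_wrist_force())
    return np.mean(v,0)[2]+.53-3.5
z=.1277
while z>.1255:
    r.move_l([*P,z],vel=.02); f=F(); print(round(z,4),round(f,2),round(T.current_ee_pos()[2],4))
    if f>9.3: break
    z-=.0004
gripper_to(.045); r.hold(.05); print("released",T.current_wrist_force())
r.move_l([*P,.22],vel=.2)
print(T.current_t(), T.current_joints())
for a in (75,-105): print(a, inverse_kinematics([.52,-.218,.2],q(np.radians(a))))
E
```

```text
0.1277 5.31 0.1287
0.1273 7.12 0.1286
0.1269 8.86 0.1285
0.1265 9.74 0.1283
released [ 0.25388298 -0.3460481  -0.06600745]
34.2083 [-7.81986425e-02  2.41977462e-01  1.58083325e+00  1.59638852e-05
  1.31982272e+00 -1.36452722e+00]
75 [-5.20369763e-01  2.77862011e-01  1.57962254e+00 -4.44089210e-16
  1.28410810e+00 -1.82936670e+00]
-105 [-5.20369763e-01  2.77862011e-01  1.57962254e+00 -4.44089210e-16
  1.28410810e+00  1.31222595e+00]
```

```bash
python3 - <<'E'
from h import *
a=np.radians(73.7)
r.move_to([.519,-.217,.22],q(a)); gripper_to(.066); r.hold(.1)
print(T.current_ee_pos())
look("w4",["shield_center"])
im=cv2.imread("pics/w4.png"); cv2.imwrite("pics/c4.png",cv2.resize(im[130:330,180:380],None,fx=3,fy=3,interpolation=cv2.INTER_CUBIC))
print(T.current_t())
E
```

```text
[ 0.51904707 -0.21692878  0.22004686]
w4 cam [ 0.446 -0.196  0.374] axis [ 0.25 -0.07 -0.97]
shield_center [([0.5247, -0.2201, 0.035], 0.95, [280.0, 197.0]), ([0.6018, -0.2578, 0.0374], 0.87, [268.0, 263.0]), ([0.4339, -0.2034, 0.0385], 0.65, [271.0, 115.0])]
35.9167
```

View pics/c4.png

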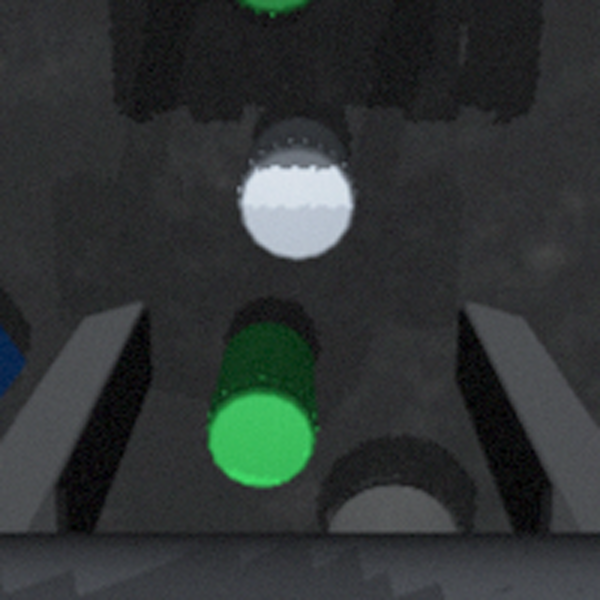

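The grey cap's top circle is at wrist pixel (279,197), with green caps up-image and down-image of it. Grasp it, lift, carry it over the well, look.

```bash
python3 - <<'E'
from h import *
a=np.radians(73.7)
k=np.load("pics/w4.npy",allow_pickle=True).item()
s=ray(k,279,197.3,.07); print("shield",s); S=s[:2]
assert np.hypot(*(S-[.522,-.218]))<.008
r.move_l([*S,.20],rot=q(a),vel=.2)
print(r.move_l([*S,.056],vel=.12,guard=6),T.current_ee_pos())
gripper_to(.03,f_grip=25); print("open",T.current_opening())
r.move_l([*S,.24],vel=.15); print("open",T.current_opening(),T.current_wrist_force())
r.move_to([.5479,.0267,.24],q(a)); r.hold(.2)
print(T.current_ee_pos(),T.current_opening())
look("w5",["shield_center","shield_rim","well_mouth"])
im=cv2.imread("pics/w5.png"); cv2.imwrite("pics/c5.png",cv2.resize(im[120:320,180:380],None,fx=3,fy=3,interpolation=cv2.INTER_CUBIC))
print(T.current_t())
E
```

```text
shield [ 0.51699204 -0.21854629  0.07      ]
False [ 0.51756314 -0.21885765  0.05672114]
open 0.04232391983733954
open 0.04207449718881063 [ 0.37090383 -0.73399568 -0.95231048]
[0.54806798 0.02526362 0.23991792] 0.041866250311291923
w5 cam [0.475 0.047 0.394] axis [ 0.25 -0.07 -0.97]
shield_center [([0.4351, -0.2046, 0.0371], 0.76, [69.0, 152.0]), ([0.6005, -0.2581, 0.0375], 0.58, [89.0, 284.0]), ([0.5492, 0.0245, 0.1805], 0.25, [281.0, 229.0])]
shield_rim [([0.434, -0.2021, 0.0006], 0.7, [89.0, 149.0]), ([0.5529, 0.0258, 0.1831], 0.67, [284.0, 234.0]), ([0.6025, -0.2564, -0.0063], 0.61, [109.0, 269.0])]
well_mouth [([0.5502, 0.0281, 0.0898], 0.62, [284.0, 200.0])]
40.7667
```

View pics/c5.png

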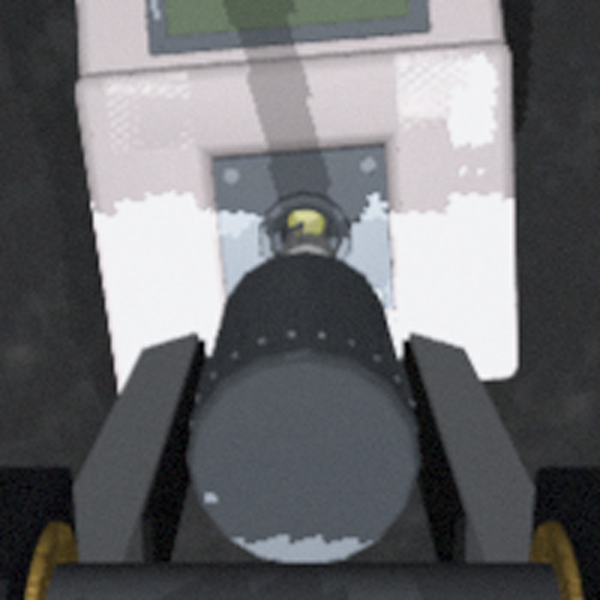

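```bash
python3 - <<'E'
from h import *
k=np.load("pics/w5.npy",allow_pickle=True).item()
s=ray(k,180+303/3,120+458/3,.2535); w=ray(k,282.3,200.3,.092)
print("top",s,"well",w)
c=np.array(s)
for nm,c,R in (("shield",s,.021),("well",w,.0165)):
    e=np.array([proj(k,c+R*np.array([np.cos(t),np.sin(t),0])) for t in np.linspace(0,6.28,60)]); e=(e-[180,120])*3
    print(nm,e.min(0),e.max(0))
print(T.current_ee_pos())
E
```

```text
top [0.54696037 0.02555621 0.2535    ] well [0.54957897 0.02614514 0.092     ]
shield [182.12786039 344.56630307] [423.83381103 563.67972656]
well [259.72598704 194.50911167] [354.12543523 286.01234797]
[0.54796062 0.02597819 0.23999159]
```

```bash
python3 - <<'E'
from h import *
P=np.array([.5486,.0267])
r.move_l([*P,.19],vel=.12)
print(r.move_l([*P,.157],vel=.06,guard=4),np.round(T.current_wrist_force(),2),T.current_ee_pos())
offs=[(0,0)]+[(.0012*np.cos(t),.0012*np.sin(t)) for t in np.arange(0,6.2,np.pi/2)]+[(.0022*np.cos(t),.0022*np.sin(t)) for t in np.arange(0,6.2,np.pi/4)]
for o in offs:
    p=P+o
    r.move_l([*p,.1525],vel=.05)
    g=r.move_l([*p,.1405],vel=.02,guard=4); e=T.current_ee_pos()
    print(np.round(o,4),g,np.round(e,4),np.round(T.current_wrist_force(),2),T.current_t())
    if e[2]<.1445 or T.current_t()>54: break
E
```

```text
False [-0.74 -0.01 -1.19] [0.54869959 0.02670597 0.15693015]
[0 0] True [0.5483 0.0265 0.1423] [ 0.21 -0.95  4.39] 42.8
```

It stopped at TCP z 0.1423, so the rim is at about 0.086, the deck height: seated. Release, retreat and check.

```bash
python3 - <<'E'
from h import *
gripper_to(.066); 
e=T.current_ee_pos(); r.move_l([e[0],e[1],.25],vel=.2)
r.move_to([.42,.1,.30],q(np.radians(73.7))); r.hold(.3)
k,_=look("s6",["shield_center","shield_rim","spare_vial_a","beaker","reagent_bottle"],"scene")
look("t6",["shield_rim"],"top")
u,v=map(int,proj(k,[.548,.027,.12]))
im=cv2.imread("pics/s6.png"); cv2.imwrite("pics/c6.png",cv2.resize(im[90:330,140:440],None,fx=2.6,fy=2.5,interpolation=cv2.INTER_CUBIC)); print(u,v,T.current_t())
E
```

```text
s6 cam [-0.011  0.705  0.721] axis [ 0.54 -0.61 -0.58]
shield_center [([0.4353, -0.2046, 0.0309], 0.8, [384.0, 207.0]), ([0.6026, -0.2572, 0.0311], 0.77, [340.0, 176.0]), ([0.5497, 0.0253, 0.1189], 0.75, [290.0, 201.0])]
shield_rim [([0.4313, -0.2002, -0.0018], 0.81, [383.0, 219.0]), ([0.5501, 0.0255, 0.0855], 0.79, [289.0, 213.0]), ([0.6055, -0.2567, 0.0009], 0.65, [339.0, 185.0])]
spare_vial_a [([0.6109, 0.2821, 0.0056], 0.46, [189.0, 287.0])]
beaker [([0.7026, -0.2286, -0.0029], 0.71, [305.0, 178.0])]
reagent_bottle [([0.7474, 0.1891, 0.0017], 0.83, [182.0, 241.0])]
t6 cam [0.392 0.014 1.154] axis [ 0.18  0.03 -0.98]
shield_rim [([0.6025, -0.2559, 0.0032], 0.72, [416.0, 213.0]), ([0.4336, -0.2019, 0.0017], 0.68, [397.0, 287.0]), ([0.5494, 0.0244, 0.089], 0.63, [295.0, 233.0])]
289 200 45.4333
```

View pics/c6.png

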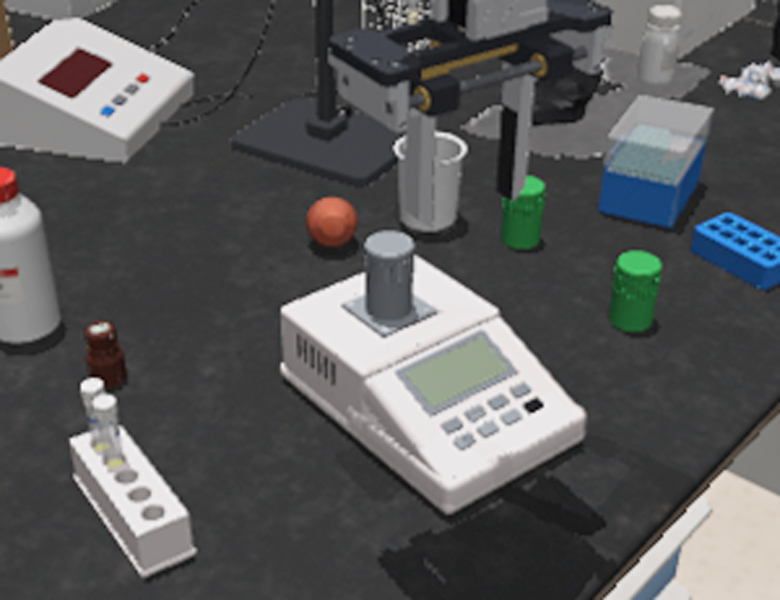

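The grey cap stands upright and flat over the well (crop 390,280). The spares, bottle, beaker and green caps are where they were, and the gripper is clear.

```bash
python3 -c "
from h import *
r.sign_off(); print(T.current_t())"
```

```text
the job is handed in; nothing more can be done
the job is handed in; nothing more can be done
```

The sample vial is in the photometer's well against the hidden rest, the grey light-shield cap stands over it, and I handed the job in. The clock read about 45 s just before that.

- **Vial:** I took the lone vial from the block and pushed it down. The springs gave a steady 3.4 N. The pad came up about 61 mm below the collar, and I stopped at about 9.7 N on the pad, estimated as wrist force less the spring force. The vial did not slip in the grip.
- **Cap:** It went over the collar on the first try and stopped with its rim at about z = 0.086, the deck height. The scene camera reads the rim at 0.0855 and upright. The top camera reads 0.089, which is within its error.
- **Other things:** The last picture shows the bottle, beaker, spare vials and green caps where they were, and the gripper clear of everything. The cap hides the vial, so I could not look at the vial again after release.

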